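Hold a camera bracket against a sprung stop for screwing

ROBOT

A 6-joint arm with a two-finger parallel gripper is mounted at the origin on the work surface. World frame = base frame: x ahead of the robot, y to its left, z up, the work surface at z = 0. Lengths are in mm, angles in rad, forces in N, time in s.
With the tool pointing down it reaches from about 375 to 825 mm from the base axis. Payload 5.5 kg.
Tool frame: the origin (TCP) lies between the finger pads, 19 mm behind the fingertips; this is the grasp point; z points along the fingers, y is the line along which they close (so a half turn about z gives the same grasp; the last joint's range is limited). The gripper opens to 85 mm and grips with 20 to 120 N. Pads are 22 mm wide; open, the fingers measure 114 mm over their backs; the gripper's body (76 mm by 85 mm) begins 54 mm behind the grasp point. The pads swing forward as they close: fully open they stand 13 mm farther back than shut.
Start: joints at [1.225, 0.314, -0.047, 1.21, 0, 1.571], TCP at [203.366, 564.479, 249.999] pointing down, gripper open.
Joint ranges: [-2.67, 2.67], [-0.69, 1.73], [-1.03, 1.25], [-2.08, 2.16], [-1.42, 1.45], [-3.14, 3.14]. Speed limits (rad/s): [2.39, 2.39, 3.01, 3.14, 3.14, 3.14].

INTERFACE

Orientations are given as a 3x3 rotation matrix whose columns are the frame's x, y, z axes.
In Python, from workcell import status, eyes, order gives the robot as it stands. The module is installed in compiled form; this text tells all that it offers.
- The arm moves only by the tool play_rows, never from a script. Its argument "moves" is a list of rows, each a list of 5 numbers: the shift along the tool's x, y, z each as a share of 1 m, from -1 to 1, then the turn about the tool's z as a share of 180 degrees, from -1 to 1, then the opening, from 0 (shut) to 1 (fully open). In form: [[dx, dy, dz, turn, claw], ...]. A call has 1 to 10 rows; each row is the pose to reach, as a shift and turn from the pose commanded when the call began, along the tool's axes at that moment, turning the shorter way round; what a row does not reach only later rows make up. A row lasts 1/8 s, in which the tool goes at most 62.5 mm and 10.7 degrees, less where a joint would pass 70% of its speed; a pose out of reach is approached as far as the arm can. A call with a number of a shift or a turn outside -1 to 1 is refused whole. A call with a gripper value outside its range is refused whole. The fingers move at their own pace and stop on an object; "newtons" is the grip in N (left out, the last holds). Time passes only in rows, so rows that repeat a pose let the fingers close. It gives the time, the measured TCP pose, the force, the opening and the grip force at its end, in the units of the state.
- status.observe(): the state, without advancing time (a new reading comes with each control period).
- eyes.get_image(name): name is "scene" or "top" or "wrist"; returns the picture (480x640x3 uint8, blue, green, red); there is no depth.
- eyes.camera_model(name): a dict with "mtx" (3x3 intrinsics, pixels), "extrinsics" (4x4, takes a point from camera to world coordinates). Camera axes: x right, y down, z forward; pixel columns grow to the right and rows downward; lengths in mm; the calibration is good to about 2 mm. A picture is of the moment at which its call begins: read the wrist's pose just before it. camera_model takes no time and is no camera call; for the wrist camera it gives the pose at the moment of the call.
- order.sign_off(): hands the job in; it is judged then, once.
The state is a dict: "time": time; "q": joint angles; "joint_vel": joint speeds; "joint_torque": joint torques, N m; "tcp_pos": TCP position; "orientation": TCP orientation; "contact_force": force on the tool from outside, world axes, zero at the start; "moment": the same for the moment, N m; "grip_width": finger opening in mm; "finger_force": force on a finger pad.
Only numpy, scipy, OpenCV 4.12 (cv2) and the standard library are available. Lean on these libraries where they do the work, as an engineer would, in place of code of your own. Each camera call takes 0.05 s, during which the arm holds its last target. There are 200 camera calls.

TASK

Pick up the aluminium camera bracket and set it down flat on the grey jig plate, centred and square with its upright flange facing the sprung stop, then slide it gently against the stop and keep pushing with about 10 newtons, so that I can put its screws in. Keep that push steady for at least three seconds without ever bottoming the stop, and finish while still holding and pushing the bracket; leave the other things on the bench alone.

Things in the scene. Friction and masses are not known exactly. Their poses are not given: they have to be found in the camera images.
- bracket: Loose aluminium camera bracket, 0.2 kg, upright. Foot 70 x 60 x 8 mm (x, y, z). At its +x end a flange 60 wide, 8 thick, 52 high, outer face 35 mm from the origin. On the centre line a web 12 mm thick (y) from x = -28 mm to the flange, 50 high: grip it from above, closing along y. Origin: centre of the underside; x points out through the flange, the face that goes to the stop; z up.
- web_grip (a point): Grip point on the bracket's web, 2 mm behind the bracket's origin in x and 37 mm above its underside; same axes as the bracket. With the TCP here the fingertips clear the foot by 10 mm.
- flange (a point): Middle of the outer face of the bracket's flange: 35 mm from the bracket's origin in +x, 30 mm above its underside; same axes as the bracket.
- jig: Fixed jig: smooth, slippery grey plate 200 x 120 x 12 mm (x, y, z) with two dark screw slots; near its +x end the sprung stop, behind it a fixed dark steel block 100 mm wide, top 58 mm above the bench. +x runs from the open part of the plate to the stop, roughly away from the robot. Origin: centre of the plate's underside; its x axis is the centre line on which the bracket belongs.
- stop: Upright aluminium plate 12 thick, 80 wide, 36 mm high. Origin: foot of its face towards the bracket, at jig x = 40 mm at rest, level with the plate's top; axes as the jig's. Slides along jig +x up to 20 mm on springs of 1 N per mm, zero at rest: pushed in 10 mm it pushes back 10 N; at 20 mm it bottoms. A pointer at its -y end rides over a scale with raised marks at 7 and 13 mm.
- screwdriver: Bystander: lying screwdriver, loose on the bench, to be left alone. Origin on its underside.
- oil_bottle: Bystander: small oil bottle, loose on the bench, to be left alone. Origin on its underside.
- slide_box: Bystander: grey slide box, loose on the bench, to be left alone. Origin on its underside.
- objective: Bystander: microscope objective, loose on the bench, to be left alone. Origin on its underside.
Things that resemble listed ones, but are neither listed nor needed, are in the scene too. What is meant by the bracket is not purple or turquoise, and is the smaller of those in its own colour.

How it is judged:
By the outcome, as a careful person would: the job done as asked, in the order asked, and still so for the second after the job is handed in, while the arm keeps its last pose, push and grip.
It also fails if it takes over 48 s, if anything falls off the work surface, if the arm or the gripper's body presses on something with over 40 N, if the wrist force passes 120 N, or if a joint passes its speed limit or range.

## Working session

There is one attempt and no reset: what is moved stays moved. The work goes in short steps, Python scripts to look and compute and a tool call to move; the robot and the scene stay as the last step left them, time stands still between calls to the robot, and variables do not carry over. Pictures are saved under pics/ and viewed, at most 10 in all, crops included, and the job is handed in when it is done.

Besides the shell and the picture viewer there is one more tool, called by a JSON object that holds its "fn" and its "kwargs". play_rows: Moves the arm, as the interface text tells. Shift numbers are shares of 1 m and turn numbers shares of 180 degrees, none past 1 either way. Its arguments: {"type":"object","properties":{"moves":{"type":"array","items":{"type":"array","items":{"type":"number","minimum":-1,"maximum":1}}},"newtons":{"type":"number"}},"required":["moves"]}

```bash
mkdir -p pics
python3 - <<'E'
from workcell import status, eyes
import cv2,numpy as np
np.set_printoptions(precision=4,suppress=True)
s=status.observe();print(s)
for n in("scene","top"):
    cv2.imwrite(f"pics/{n}0.png",eyes.get_image(n));c=eyes.camera_model(n);print(n,c["mtx"],c["extrinsics"])
E
```

```text
{'time': 0.0, 'q': array([ 1.225 ,  0.3143, -0.0481,  1.2102, -0.    ,  1.5708]), 'joint_vel': array([-0.0008, -0.    , -0.0001,  0.0004,  0.0005,  0.0003]), 'joint_torque': array([ -0.0004, -53.9586,  33.9753,   0.0191,   0.    ,   0.    ]), 'tcp_pos': array([203.1699, 563.966 , 249.1126]), 'orientation': array([[-0.9408,  0.3389, -0.0006],
       [ 0.3389,  0.9408, -0.0017],
       [-0.    , -0.0018, -1.    ]]), 'contact_force': array([-0.2587,  0.1801,  0.7373]), 'moment': array([-0.0314, -0.0232, -0.0005]), 'finger_force': 0.0, 'grip_width': 85.41932559425904}
scene [[436.6045   0.     316.885 ]
 [  0.     436.6045 236.5418]
 [  0.       0.       1.    ]] [[   0.5433    0.6594   -0.5196 1054.4513]
 [   0.8395   -0.4253    0.3381 -315.49  ]
 [   0.002    -0.6199   -0.7847  744.9713]
 [   0.        0.        0.        1.    ]]
top [[528.9054   0.     311.9296]
 [  0.     528.9054 245.3061]
 [  0.       0.       1.    ]] [[   0.0159   -0.9937    0.1106  441.861 ]
 [  -0.9998   -0.0174   -0.0122    4.4061]
 [   0.014    -0.1104   -0.9938 1215.5483]
 [   0.        0.        0.        1.    ]]
```

View pics/scene0.png

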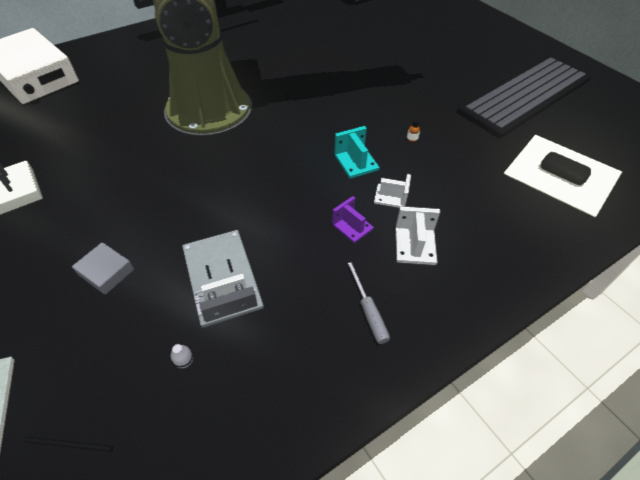

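View pics/top0.png

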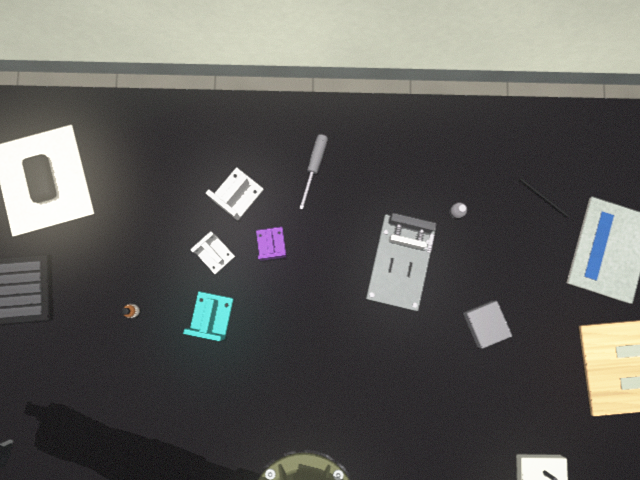

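Candidates (top view): large aluminium (235,193), small aluminium (213,253), purple (271,243), turquoise (210,316). By the description it is the small aluminium one, at (213,253) in top and (393,190) in scene. The jig is at (402,262) in top, with its stop end pointing up in the picture. Next I check with close crops.

Run:
```python
import cv2,numpy as np
t=cv2.imread("pics/top0.png");s=cv2.imread("pics/scene0.png")
def crop(im,x,y,w,h,k):
    return cv2.resize(im[y:y+h,x:x+w],None,fx=k,fy=k,interpolation=cv2.INTER_CUBIC)
a=crop(t,185,225,60,50,6.6667)[:300,:400]; b=crop(s,365,167,60,45,6.6667)[:300,:400]
c=crop(t,352,205,100,110,3)[:330,:300]
d=crop(s,170,225,110,105,3)
o=np.zeros((600,760,3),np.uint8)
o[:a.shape[0],:a.shape[1]]=a;o[300:300+b.shape[0],:b.shape[1]]=b
o[:300,410:710]=c[:300];o[300:600,410:740]=d[:300]
cv2.imwrite("pics/crop1.png",o)
```

```text
(no output)
```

View pics/crop1.png

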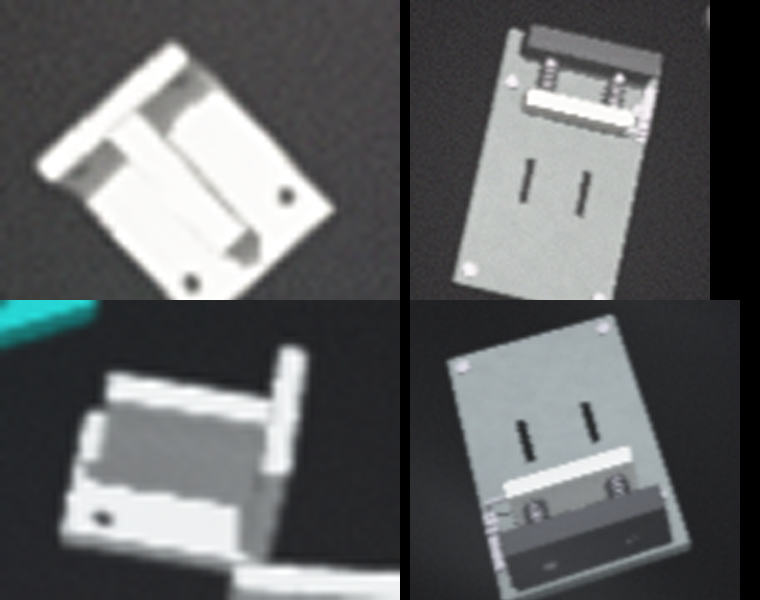

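The close crop confirms the small aluminium bracket: flange top edge from (178,38) to (37,163), web tail near (245,240). The jig crop shows the plate corners and the white stop. Now I work out positions.

```bash
cat > h.py <<'E'
import numpy as np
def ray(c,p):
    E=c["extrinsics"];d=E[:3,:3]@np.linalg.inv(c["mtx"])@np.array([p[0],p[1],1.]);return E[:3,3],d/np.linalg.norm(d)
def plane(c,p,z):
    o,d=ray(c,p);return o+d*(z-o[2])/d[2]
def tri(*cp):
    A=np.zeros((3,3));b=np.zeros(3);R=[ray(c,p) for c,p in cp]
    for o,d in R:
        M=np.eye(3)-np.outer(d,d);A+=M;b+=M@o
    x=np.linalg.solve(A,b);return x,max(np.linalg.norm(np.cross(d,x-o)) for o,d in R)
E
python3 - <<'E'
from workcell import eyes
from h import *
np.set_printoptions(precision=1,suppress=True)
T=eyes.camera_model("top");S=eyes.camera_model("scene");W=eyes.camera_model("wrist");print(W)
k=20/3
tb=lambda u,v:((u+.5)/k-.5+185,(v+.5)/k-.5+225)
sb=lambda u,v:((u+.5)/k-.5+365,(v-300+.5)/k-.5+167)
tj=lambda u,v:((u-410+.5)/3-.5+352,(v+.5)/3-.5+205)
sj=lambda u,v:((u-410+.5)/3-.5+170,(v-300+.5)/3-.5+225)
a=plane(T,tb(178,40),52);b=plane(T,tb(37,163),52);print("flange corners",a,b,np.linalg.norm(a-b))
print("tail corner",plane(T,tb(333,208),8))
print("web tail tri",tri((T,tb(245,235)),(S,sb(108,377))),plane(T,tb(245,235),50))
ax=-(np.cross(a-b,[0,0,1]));print(ax/np.linalg.norm(ax))
for n,p,q in(("nearleft",(454,282),(612,315)),("farleft",(510,28),(690,545)),("stopL",(527,92),(632,448)),("stopR",(636,111),(505,484))):
    print(n,tri((T,tj(*p)),(S,sj(*q))),plane(T,tj(*p),12 if n[0]!='s' else 48))
print("scene near right",plane(S,sj(447,360),12))
E
```

```text
{'mtx': array([[347.4,   0. , 326.8],
       [  0. , 347.4, 242.5],
       [  0. ,   0. ,   1. ]]), 'extrinsics': array([[  0.3,   0.9,   0.2, 140.8],
       [  0.9,  -0.3,  -0.1, 586.3],
       [ -0. ,   0.3,  -1. , 373. ],
       [  0. ,   0. ,   0. ,   1. ]])}
flange corners [600.3 213.6  52. ] [558.4 258.6  52. ] 61.45570429671905
tail corner [549.  166.3   8. ]
web tail tri (array([536.3, 189.8,  58.1]), np.float64(1.9428675295134377)) [535.8 189.4  50. ]
[ 0.7  0.7 -0. ]
nearleft (array([ 456.7, -135. ,    9.2]), np.float64(1.0553160876277443)) [ 456.2 -135.6   12. ]
farleft (array([ 652.7, -177.6,    7.7]), np.float64(1.064274825367827)) [ 651.5 -177.9   12. ]
stopL (array([ 596.8, -183.5,   53.3]), np.float64(0.8261962595750291)) [ 597.2 -185.2   48. ]
stopR (array([ 583.2, -262.3,   60.9]), np.float64(1.0760497498726505)) [ 584.4 -266.3   48. ]
scene near right [ 433.4 -250.3   12. ]
```

{"fn": "play_rows", "kwargs": {"moves": [[-0.448,-0.214,0.09,-0.349,1],[-0.448,-0.214,0.09,-0.349,1],[-0.448,-0.214,0.09,-0.349,1],[-0.448,-0.214,0.09,-0.349,1],[-0.448,-0.214,0.09,-0.349,1],[-0.448,-0.214,0.09,-0.349,1],[-0.448,-0.214,0.09,-0.349,1],[-0.448,-0.214,0.09,-0.349,1],[-0.448,-0.214,0.09,-0.349,1],[-0.448,-0.214,0.09,-0.349,1]]}}

```text
time: 1.35
tcp_pos: [553.0, 209.3, 158.9]
orientation: [[-0.734, -0.679, -0.001], [-0.679, 0.734, -0.001], [0.002, 0.0, -1.0]]
contact_force: [-0.5, -0.4, -0.6]
grip_width: 85.7
finger_force: 0.0
```

```bash
cat > snap.py <<'E'
import sys,pickle,cv2
from workcell import status,eyes
s=status.observe();c=eyes.camera_model("wrist");im=eyes.get_image("wrist")
n=sys.argv[1];cv2.imwrite(f"pics/{n}.png",im);pickle.dump((s,c),open(f"pics/{n}.pkl","wb"));print(s["time"],s["tcp_pos"],s["orientation"],s["contact_force"],c["extrinsics"][:3,3])
E
python3 snap.py w1
```

```text
1.35 [553.02141429 209.30791227 158.86367628] [[-7.33704405e-01 -6.79467219e-01 -1.46430012e-03]
 [-6.79466945e-01  7.33705733e-01 -7.53997978e-04]
 [ 1.58668230e-03  4.41731889e-04 -9.99998644e-01]] [-0.49377762 -0.40337825 -0.59477941] [504.35780489 164.61687066 282.78207307]
```

View pics/w1.png

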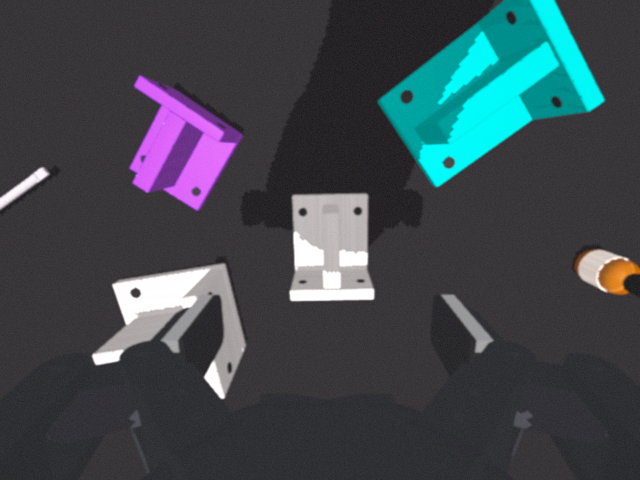

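The wrist view shows the bracket square below the fingers: flange top outer edge (290,300)–(374,300), foot tail corners (292,194) and (368,194), web tail end about (331,206). The large look-alike stands clear, lower left.

Run:
```python
import pickle
from workcell import eyes
from h import *
np.set_printoptions(precision=1,suppress=True)
s,W=pickle.load(open("pics/w1.pkl","rb"));T=eyes.camera_model("top")
k=20/3
tb=lambda u,v:((u+.5)/k-.5+185,(v+.5)/k-.5+225)
for n,p,q,z in(("fl A",(290,299.5),(178,40),52),("fl B",(374,299.5),(37,165),52),("tailA",(292,194),(333,208),8),("tailA2",(368,194),None,8),("web tail",(331,206),(250,235),50)):
    P=plane(W,p,z);d=(P-s["tcp_pos"]);R=s["orientation"];print(n,P,"tool",R.T@d,tri((W,p),(T,tb(*q))) if q else"")
```

```text
fl A [598.6 215.9  52. ] tool [-38.1 -26.2 106.8] (array([600.8, 215.7,  47. ]), np.float64(1.2492256358653466))
fl B [557.6 260.2  52. ] tool [-38.1  34.2 106.8] (array([556.8, 257.7,  57.4]), np.float64(0.525480614945732))
tailA [547.7 167.4   8. ] tool [ 32.1 -27.2 150.9] (array([549.7, 167.6,  -3.1]), np.float64(0.3133483530040014))
tailA2 [507.  211.4   8. ] tool [ 32.2  32.7 150.9] 
web tail [529.3 191.6  50. ] tool [ 29.3   3.1 108.9] (array([545.5, 208.5, -88. ]), np.float64(1.7418601458779814))
```

{"fn": "play_rows", "kwargs": {"moves": [[-0.001,0.0034,0.03,0,0.6],[-0.001,0.0034,0.065,0,0.6],[-0.001,0.0034,0.095,0,0.6],[-0.001,0.0034,0.115,0,0.6],[-0.001,0.0034,0.122,0,0.6],[-0.001,0.0034,0.122,0,0.6]], "newtons": 60}}

```text
time: 2.15
tcp_pos: [550.2, 215.2, 38.1]
orientation: [[-0.731, -0.683, -0.0], [-0.683, 0.731, -0.0], [0.0, 0.0, -1.0]]
contact_force: [0.2, -0.6, 0.9]
grip_width: 51.3
finger_force: 0.0
```

{"fn": "play_rows", "kwargs": {"moves": [[0,0,0,0,0],[0,0,0,0,0],[0,0,0,0,0],[0,0,0,0,0],[0,0,0,0,0],[0,0,0,0,0]], "newtons": 60}}

```text
time: 2.9
tcp_pos: [551.7, 214.7, 39.1]
orientation: [[-0.731, -0.682, 0.002], [-0.682, 0.731, 0.001], [-0.002, -0.001, -1.0]]
contact_force: [-0.2, -0.6, 6.0]
grip_width: 10.9
finger_force: 59.8
```

{"fn": "play_rows", "kwargs": {"moves": [[0,0,-0.03,0,0],[0,0,-0.08,0,0],[0,0,-0.13,0,0],[0.195,-0.21,-0.13,0.304,0],[0.195,-0.21,-0.13,0.304,0],[0.195,-0.21,-0.13,0.304,0],[0.195,-0.21,-0.13,0.304,0],[0.195,-0.21,-0.13,0.304,0],[0.195,-0.21,-0.13,0.304,0],[0.195,-0.21,-0.13,0.304,0]]}}

```text
time: 4.15
tcp_pos: [550.9, -71.8, 167.6]
orientation: [[-0.979, 0.202, -0.001], [0.202, 0.979, 0.001], [0.001, 0.001, -1.0]]
contact_force: [-0.4, -0.0, -1.9]
grip_width: 11.1
finger_force: 59.1
```

```bash
python3 snap.py w2
```

```text
4.15 [550.89520157 -71.80035564 167.61210755] [[-9.79360206e-01  2.02120412e-01 -9.62030051e-04]
 [ 2.02119759e-01  9.79360538e-01  7.34957392e-04]
 [ 1.09072416e-03  5.25342741e-04 -9.99999267e-01]] [-0.3731621  -0.00210478 -1.91204844] [486.05988842 -58.74544623 291.50265099]
```

View pics/w2.png

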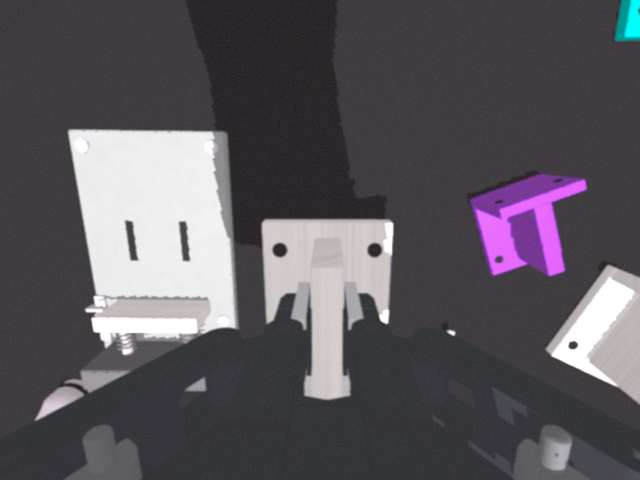

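Held bracket hangs level and square (weight −1.9 N); foot tail corners at (262,220) and (392,220). The jig is at left: near corners (70,130) and (227,132), stop foot about (107,299)–(209,299), face top (94,319)–(198,319). One enlarged crop to refine these.

Run:
```python
import cv2
im=cv2.imread("pics/w2.png")[120:350,55:255]
cv2.imwrite("pics/crop2.png",cv2.resize(im,None,fx=2.6,fy=2.6,interpolation=cv2.INTER_CUBIC))
```

```text
(no output)
```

View pics/crop2.png

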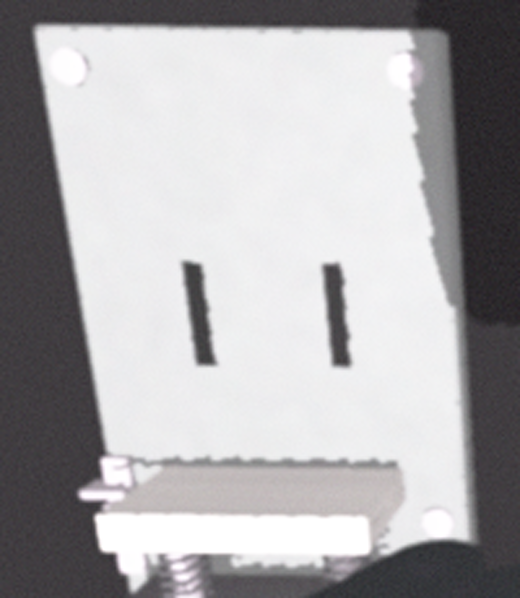

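Run:
```python
import pickle
from workcell import eyes
from h import *
np.set_printoptions(precision=2,suppress=True)
s,W=pickle.load(open("pics/w2.pkl","rb"));T=eyes.camera_model("top")
t=s["tcp_pos"];R=s["orientation"]
c=lambda u,v:((u+.5)/2.6-.5+55,(v+.5)/2.6-.5+120)
tj=lambda u,v:((u-410+.5)/3-.5+352,(v+.5)/3-.5+205)
P={}
for n,p,z in(("nr",c(37,27),12),("nl",c(447,32),12),("fl",c(474,540),12),("re",c(104,450),12),("s1n",c(183,263),12),("s1f",c(206,365),12),("s2n",c(331,264),12),("s2f",c(341,365),12),("footL",c(398,462),12),("footR",c(170,464),12),("topR",c(97,515),48),("topL",c(368,516),48),("hA",(262,220),None),("hB",(392,220),None)):
    if z is None:z=t[2]-37+8
    P[n]=R.T@(plane(W,p,z)-t);print(n,P[n],plane(W,p,z))
an=lambda a,b:np.degrees(np.arctan2(*(P[a]-P[b])[[1,0]]))
print(an("nr","re"),an("nl","fl"),an("s1n","s1f"),an("s2n","s2f"),"across",an("nl","nr")-90,an("topL","topR")-90,an("footL","footR")-90,an("hB","hA")-90)
print("height near left",tri((W,c(447,32)),(T,tj(454,282))))
print("slots etc",tri((W,c(194,314)),(T,tj(528,181))),tri((W,c(336,314)),(T,tj(584,194))))
print("stop top",tri((W,c(97,515)),(T,tj(634,128))),tri((W,c(368,516)),(T,tj(526,105))))
```

```text
nr [  80.2  -198.19  155.6 ] [ 432.14 -249.57   12.  ]
nl [ 78.81 -77.38 155.66] [ 457.92 -131.54   12.  ]
fl [-87.35 -80.5  155.47] [ 620.02 -168.18   12.  ]
re [ -54.15 -201.66  155.45] [ 563.02 -280.13   12.  ]
s1n [   9.34 -165.77  155.54] [ 508.09 -232.15   12.  ]
s1f [ -24.4  -163.37  155.5 ] [ 541.62 -236.62   12.  ]
s2n [   9.03 -119.15  155.56] [ 517.81 -186.55   12.  ]
s2f [ -24.39 -119.51  155.52] [ 550.47 -193.65   12.  ]
footL [ -58.45 -104.    155.49] [ 586.96 -185.36   12.  ]
footR [ -59.19 -180.42  155.45] [ 572.25 -260.35   12.  ]
topR [ -59.4  -181.38  119.45] [ 572.29 -261.35   48.  ]
topL [ -59.69 -101.07  119.49] [ 588.81 -182.76   48.  ]
hA [ 35.53 -29.39  29.02] [510.13 -93.38 138.61]
hB [35.54 28.83 29.05] [521.88 -36.36 138.61]
1.4782328306754813 1.0766419264767633 -4.075635560731095 0.6053351887978579 across 0.6597687230294014 0.21264716304132492 -0.5610966769645245 -0.012787478303536659
height near left (array([ 456.03, -137.98,  -11.29]), np.float64(0.5860927895982783))
slots etc (array([ 519.67, -178.21,  100.4 ]), np.float64(7.301727343981311)) (array([ 544.93, -256.39, -120.2 ]), np.float64(12.155633027379716))
stop top (array([ 573.04, -265.44,   43.48]), np.float64(0.9084996887506955)) (array([ 588.37, -183.86,   47.18]), np.float64(1.0407935575004845))
```

{"fn": "play_rows", "kwargs": {"moves": [[0.005,-0.05,0,0.004,0],[0.005,-0.1,0,0.004,0],[0.005,-0.139,0,0.004,0],[0.005,-0.139,0.03,0.004,0],[0.005,-0.139,0.06,0.004,0],[0.005,-0.139,0.085,0.004,0],[0.005,-0.139,0.1,0.004,0],[0.005,-0.139,0.109,0.004,0],[0.005,-0.139,0.109,0.004,0]]}}

```text
time: 5.32
tcp_pos: [518.3, -206.8, 58.9]
orientation: [[-0.977, 0.214, -0.0], [0.214, 0.977, 0.0], [0.0, 0.0, -1.0]]
contact_force: [0.0, 0.2, -2.9]
grip_width: 11.5
finger_force: 59.6
```

```bash
python3 snap.py w3
```

```text
5.325 [ 518.31877405 -206.76741626   58.8642618 ] [[-9.76730759e-01  2.14468848e-01 -3.71343100e-04]
 [ 2.14468775e-01  9.76730819e-01  2.26376519e-04]
 [ 4.11252961e-04  1.41467409e-04 -9.99999905e-01]] [ 0.02908001  0.17951627 -2.90953433] [ 453.55266494 -192.85072428  182.69867089]
```

View pics/w3.png

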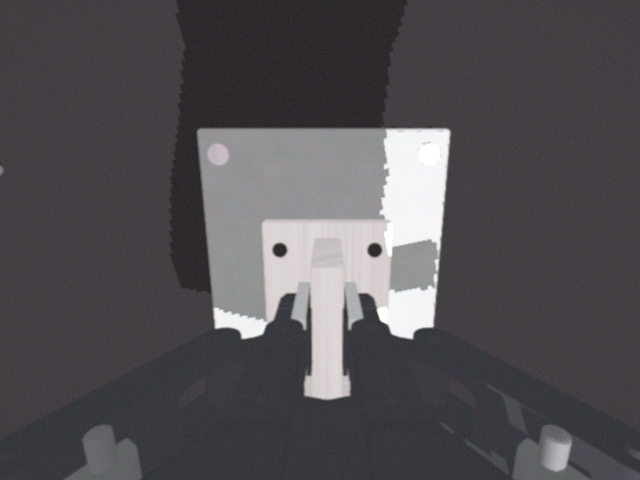

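The bracket hangs above the plate: plate near corners (197,129) and (450,129), edges at row 330 about 214 and 434, bracket tail corners (262,220) and (392,220).

Run:
```python
import pickle,cv2
from h import *
np.set_printoptions(precision=2,suppress=True)
s,W=pickle.load(open("pics/w3.pkl","rb"));g=cv2.cvtColor(cv2.imread("pics/w3.png"),6).astype(float);g=cv2.GaussianBlur(g,(5,5),0)
t=s["tcp_pos"];R=s["orientation"];f=lambda p,z:(R.T@(plane(W,p,z)-t))
L=[];Q=[]
gx=np.abs(np.diff(g,axis=1))
for y in list(range(140,150))+list(range(165,240))+list(range(295,325)):
    x0=197.5+(y-129)*.085;x1=450-(y-129)*.077
    a=int(x0)-8;L.append(f((a+np.argmax(gx[y,a:a+16])+.5,y),12))
    a=int(x1)-8;Q.append(f((a+np.argmax(gx[y,a:a+16])+.5,y),12))
for n,E in(("L",L),("R",Q)):
    E=np.array(E);p=np.polyfit(E[:,0],E[:,1],1);r=E[:,1]-np.polyval(p,E[:,0]);k=abs(r)<1.5;p=np.polyfit(E[k,0],E[k,1],1);print(n,"deg",np.degrees(p[0]),"y at x=0",p[1],"x=-25",np.polyval(p,-25),k.sum())
gy=np.abs(np.diff(g,axis=0));N=np.array([f((x,121+np.argmax(gy[121:137,x])+.5),12) for x in range(205,440)]);p=np.polyfit(N[:,1],N[:,0],1);print("near edge x",np.median(N[:,0]),"deg",-np.degrees(p[0]))
print("bracket tail",f((262,220),t[2]-29),f((392,220),t[2]-29))
```

```text
L deg -0.03099027431790618 y at x=0 -61.50665464388704 x=-25 -61.49313258581345 115
R deg -0.029513640601044246 y at x=0 57.3443721003347 x=-25 57.35724985540317 115
near edge x 75.97671874596368 deg 0.19033668205259804
bracket tail [ 35.57 -29.43  29.01] [35.59 28.78 29.02]
```

{"fn": "play_rows", "kwargs": {"moves": [[0,-0.0018,0.002,0,0],[0,-0.0018,0.004,0,0],[0,-0.0018,0.005,0,0],[0,-0.0018,0.005,0,0]]}}

```text
time: 5.88
tcp_pos: [517.8, -209.0, 54.0]
orientation: [[-0.977, 0.215, -0.0], [0.215, 0.977, 0.0], [0.0, 0.0, -1.0]]
contact_force: [0.1, 0.1, -3.0]
grip_width: 11.3
finger_force: 59.7
```

{"fn": "play_rows", "kwargs": {"moves": [[0,0,0.001,0,0],[0,0,0.001,0,0],[0,0,0.001,0,0]]}}

```text
time: 6.25
tcp_pos: [517.9, -208.9, 53.0]
orientation: [[-0.977, 0.215, 0.0], [0.215, 0.977, 0.0], [-0.0, 0.0, -1.0]]
contact_force: [0.6, -0.4, -3.4]
grip_width: 11.1
finger_force: 59.7
```

{"fn": "play_rows", "kwargs": {"moves": [[0,0,0.001,0,0],[0,0,0.001,0,0],[0,0,0.001,0,0]]}}

```text
time: 6.62
tcp_pos: [517.8, -209.0, 52.0]
orientation: [[-0.977, 0.215, -0.0], [0.215, 0.977, 0.0], [0.0, -0.0, -1.0]]
contact_force: [-0.9, 0.3, -2.3]
grip_width: 10.8
finger_force: 59.7
```

{"fn": "play_rows", "kwargs": {"moves": [[0,0,0.0007,0,0],[0,0,0.0007,0,0],[0,0,0.0007,0,0]]}}

```text
time: 7.0
tcp_pos: [517.9, -209.0, 51.3]
orientation: [[-0.977, 0.215, -0.0], [0.215, 0.977, -0.0], [0.0, -0.0, -1.0]]
contact_force: [-0.7, 0.4, -3.0]
grip_width: 11.1
finger_force: 59.7
```

{"fn": "play_rows", "kwargs": {"moves": [[0,0,0.0007,0,0],[0,0,0.0007,0,0],[0,0,0.0007,0,0]]}}

```text
time: 7.38
tcp_pos: [518.1, -209.0, 51.1]
orientation: [[-0.977, 0.215, 0.001], [0.215, 0.977, -0.0], [-0.001, -0.0, -1.0]]
contact_force: [-2.6, 1.9, 6.0]
grip_width: 10.8
finger_force: 60.7
```

{"fn": "play_rows", "kwargs": {"moves": [[0,0,-0.0003,0,0],[-0.003,0,-0.0003,0,0],[-0.006,0,-0.0003,0,0],[-0.009,0,-0.0003,0,0],[-0.012,0,-0.0003,0,0],[-0.015,0,-0.0003,0,0],[-0.018,0,-0.0003,0,0],[-0.021,0,-0.0003,0,0],[-0.023,0,-0.0003,0,0],[-0.023,0,-0.0003,0,0]]}}

```text
time: 8.62
tcp_pos: [541.0, -214.2, 51.1]
orientation: [[-0.977, 0.215, 0.001], [0.215, 0.977, -0.0], [-0.001, -0.0, -1.0]]
contact_force: [-1.6, 0.3, 4.5]
grip_width: 11.1
finger_force: 60.7
```

```bash
python3 snap.py w4
python3 - <<'E'
from workcell import eyes
import cv2,numpy as np
t=eyes.get_image("top")[200:320,345:465];s=eyes.get_image("scene")[215:335,165:285]
cv2.imwrite("pics/crop3.png",np.hstack([cv2.resize(i,(400,400),interpolation=2) for i in(t,s)]))
E
```

```text
8.625 [ 541.00687162 -214.16336453   51.13078231] [[-9.76550456e-01  2.15287068e-01  8.28354014e-04]
 [ 2.15286838e-01  9.76550792e-01 -3.58935169e-04]
 [-8.86203868e-04 -1.72184587e-04 -9.99999592e-01]] [-1.56139228  0.26560857  4.48454433] [ 476.10397443 -200.10826563  174.88749016]
```

View pics/crop3.png

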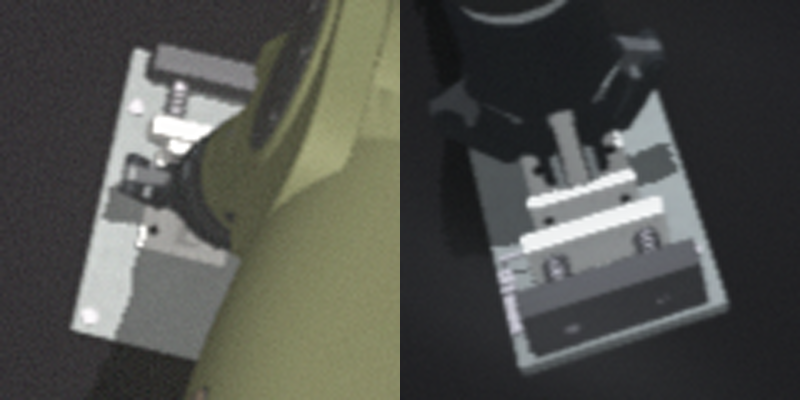

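The scene crop shows the flange (centre (581,190)) parallel to and just short of the stop (centre (592,224)), centred on the jig. A numeric check of the lateral offset with the same edge fit:

Run:
```python
import pickle,cv2
from h import *
s,W=pickle.load(open("pics/w4.pkl","rb"));g=cv2.cvtColor(cv2.imread("pics/w4.png"),6).astype(float);g=cv2.GaussianBlur(g,(5,5),0)
t=s["tcp_pos"];R=s["orientation"];K=W["mtx"];E=W["extrinsics"]
def px(v):
    c=E[:3,:3].T@(t+R@v-E[:3,3]);u=K@c;return u[:2]/u[2]
f=lambda p:(R.T@(plane(W,p,12)-t));gx=np.abs(np.diff(g,axis=1))
for side in(-60,60):
    P=[]
    for x in np.arange(-5,92,2.):
        u,y=px(np.array([x,side,t[2]-12]));a=int(u)-9;y=int(round(y))
        if 0<=y<480 and a>0: P.append(f((a+np.argmax(gx[y,a:a+18])+.5,y)))
    P=np.array(P)
    p=np.polyfit(P[:,0],P[:,1],1)
    for _ in range(3):
        k=abs(P[:,1]-np.polyval(p,P[:,0]))<2;p=np.polyfit(P[k,0],P[k,1],1)
    print(side,"deg",np.degrees(p[0]),"y(0)",p[1],"y(60)",np.polyval(p,60),k.sum(),len(P))
print("foot width check z4", [f((262,220)),f((392,220))])
for z in(20,):print([R.T@(plane(W,p,z)-t) for p in((262,220),(392,220))])
```

```text
-60 deg -0.05656684935000268 y(0) -59.14070837433492 y(60) -59.19994504045315 49 49
60 deg -0.11906665901286427 y(0) 59.66104625492011 y(60) 59.53635994117268 49 49
foot width check z4 [array([ 33.53846035, -31.33702469,  39.10647209]), array([33.56420034, 30.71782377, 39.09576439])]
[array([ 35.14735972, -29.81113812,  31.10478028]), array([35.17183553, 29.19596992, 31.09459847])]
```

{"fn": "play_rows", "kwargs": {"moves": [[-0.001,0,0,0,0],[-0.002,0,0,0,0],[-0.003,0,0,0,0],[-0.004,0,0,0,0],[-0.005,0,0,0,0],[-0.006,0,0,0,0],[-0.007,0,0,0,0],[-0.008,0,0,0,0],[-0.009,0,0,0,0],[-0.009,0,0,0,0]]}}

```text
time: 10.02
tcp_pos: [547.9, -215.7, 51.2]
orientation: [[-0.977, 0.215, -0.002], [0.215, 0.977, 0.0], [0.002, -0.0, -1.0]]
contact_force: [-6.5, 1.9, 9.4]
grip_width: 11.1
finger_force: 61.7
```

{"fn": "play_rows", "kwargs": {"moves": [[0,0,-0.0003,0,0],[-0.001,0,-0.0003,0,0],[-0.002,0,-0.0003,0,0],[-0.003,0,-0.0003,0,0],[-0.003,0,-0.0003,0,0],[-0.003,0,-0.0003,0,0]]}}

```text
time: 10.78
tcp_pos: [550.0, -216.1, 51.2]
orientation: [[-0.977, 0.215, -0.003], [0.215, 0.977, 0.0], [0.003, -0.0, -1.0]]
contact_force: [-7.9, 1.1, 10.6]
grip_width: 11.5
finger_force: 61.7
```

Run:
```python
from workcell import eyes,status
import cv2,numpy as np
x=status.observe();print(x["tcp_pos"],x["contact_force"],x["orientation"][:,0]@x["contact_force"])
s=eyes.get_image("scene")[255:335,170:270]
cv2.imwrite("pics/crop4.png",cv2.resize(s,(750,600),interpolation=2))
```

```text
[ 550.01465482 -216.13074514   51.17749738] [-7.92998165  1.10974136 10.5654339 ] 8.019555393313833
```

View pics/crop4.png

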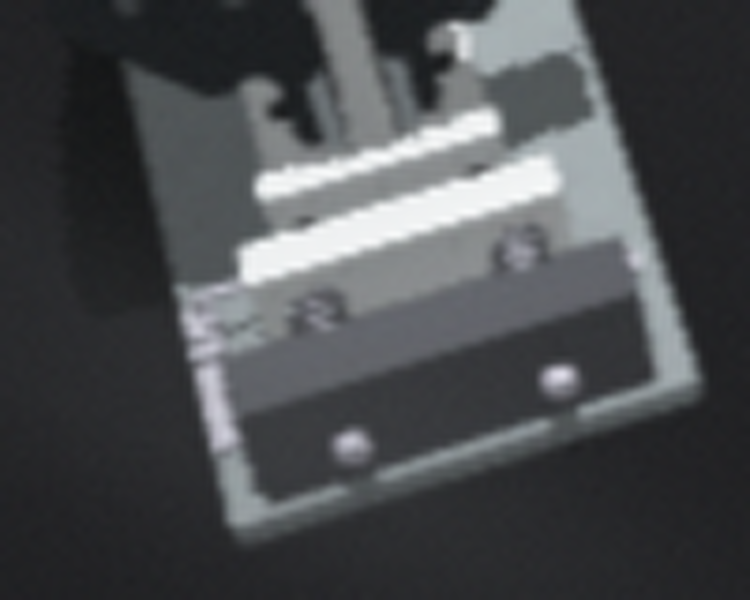

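The flange top (378,150) is now close behind the stop top (398,215), parallel, no gap visible. I measure how far the stop has moved by matching against the first picture.

```bash
cat > disp.py <<'E'
from workcell import eyes,status
import cv2,numpy as np
from h import *
S=eyes.camera_model("scene");a=cv2.cvtColor(cv2.imread("pics/scene0.png"),6).astype(np.float32);b=cv2.cvtColor(eyes.get_image("scene"),6).astype(np.float32)
def px(p):
    E=S["extrinsics"];u=S["mtx"]@(E[:3,:3].T@(p-E[:3,3]));return u[:2]/u[2]
ax=np.array([.9766,-.2153,0]);ay=np.array([.2153,.9766,0])
c=np.array([580.5,-222.,48.])  # face top centre at rest
def prof(im,w):  # brightness along jig x at z=48 of the stop's top
    d=np.arange(-6,34,.1);acc=0
    for y in w:
        P=np.array([px(c+ax*k+ay*y) for k in d],np.float32);acc=acc+cv2.remap(im,P[:,:1].copy(),P[:,1:].copy(),1)[:,0]
    return d,acc/len(w)
for w in(np.arange(-36,-31),np.arange(-38,38,2.),np.arange(31,36)):
    r=[]
    for im in(a,b):
        d,p=prof(im,w);i=np.argmax(np.convolve(p,np.ones(120)/120,"same"))
        hi=p[i];th=(hi+np.percentile(p,20))/2
        j=i
        while j<len(p)-1 and p[j]>th:j+=1   # far edge of the top
        r.append(d[j])
    print("far edge rest/now",r,"moved",r[1]-r[0])
x=status.observe();print(x["time"],x["tcp_pos"],x["contact_force"],"push",x["orientation"][:,0]@x["contact_force"])
E
python3 disp.py
```

```text
far edge rest/now [np.float64(13.399999999999931), np.float64(18.599999999999913)] moved 5.1999999999999815
far edge rest/now [np.float64(13.499999999999929), np.float64(18.099999999999916)] moved 4.599999999999987
far edge rest/now [np.float64(13.899999999999928), np.float64(18.399999999999913)] moved 4.499999999999986
10.875 [ 549.96230666 -216.0801427    51.14029646] [-7.74202582  1.62353791 10.05145734] push 7.946224436394448
```

{"fn": "play_rows", "kwargs": {"moves": [[-0.001,0,-0.0002,0,0],[-0.002,0,-0.0004,0,0],[-0.003,0,-0.0004,0,0],[-0.004,0,-0.0004,0,0],[-0.005,0,-0.0005,0,0],[-0.005,0,-0.0005,0,0],[-0.005,0,-0.0005,0,0]]}}

```text
time: 11.75
tcp_pos: [553.4, -216.8, 51.2]
orientation: [[-0.976, 0.216, -0.006], [0.216, 0.976, 0.001], [0.006, -0.0, -1.0]]
contact_force: [-10.8, 1.8, 11.6]
grip_width: 10.6
finger_force: 61.9
```

```bash
python3 disp.py
```

```text
far edge rest/now [np.float64(13.399999999999931), np.float64(22.299999999999898)] moved 8.899999999999967
far edge rest/now [np.float64(13.499999999999929), np.float64(21.4999999999999)] moved 7.999999999999972
far edge rest/now [np.float64(13.899999999999928), np.float64(22.099999999999902)] moved 8.199999999999974
11.8 [ 553.35981956 -216.84671108   51.20274324] [-11.76264011   2.0402966   12.25645314] push 12.003303883796649
```

{"fn": "play_rows", "kwargs": {"moves": [[-0.001,0,-0.0002,0,0],[-0.002,0,-0.0003,0,0],[-0.002,0,-0.0003,0,0],[-0.002,0,-0.0003,0,0]]}}

```text
time: 12.3
tcp_pos: [554.7, -217.2, 51.3]
orientation: [[-0.976, 0.216, -0.007], [0.216, 0.976, 0.001], [0.008, -0.0, -1.0]]
contact_force: [-12.0, 0.7, 12.3]
grip_width: 11.0
finger_force: 61.9
```

```bash
python3 disp.py
```

```text
far edge rest/now [np.float64(13.399999999999931), np.float64(23.399999999999896)] moved 9.999999999999964
far edge rest/now [np.float64(13.499999999999929), np.float64(22.799999999999898)] moved 9.299999999999969
far edge rest/now [np.float64(13.899999999999928), np.float64(23.599999999999895)] moved 9.699999999999967
12.35 [ 554.72146798 -217.10266999   51.25497612] [-12.73020712   1.64847134  11.42116542] push 12.871365956361835
```

The stop is in about 9.7 mm (about 10 N). Now I hold.

{"fn": "play_rows", "kwargs": {"moves": [[0,0,0,0,0],[0,0,0,0,0],[0,0,0,0,0],[0,0,0,0,0],[0,0,0,0,0],[0,0,0,0,0],[0,0,0,0,0],[0,0,0,0,0],[0,0,0,0,0],[0,0,0,0,0]]}}

```text
time: 13.6
tcp_pos: [554.7, -217.1, 51.3]
orientation: [[-0.976, 0.216, -0.007], [0.216, 0.976, 0.001], [0.007, -0.0, -1.0]]
contact_force: [-12.0, 3.0, 11.7]
grip_width: 11.1
finger_force: 61.9
```

{"fn": "play_rows", "kwargs": {"moves": [[0,0,0,0,0],[0,0,0,0,0],[0,0,0,0,0],[0,0,0,0,0],[0,0,0,0,0],[0,0,0,0,0],[0,0,0,0,0],[0,0,0,0,0],[0,0,0,0,0],[0,0,0,0,0]]}}

```text
time: 14.85
tcp_pos: [554.7, -217.1, 51.2]
orientation: [[-0.976, 0.216, -0.007], [0.216, 0.976, 0.001], [0.008, -0.0, -1.0]]
contact_force: [-12.8, 2.5, 11.5]
grip_width: 11.1
finger_force: 61.9
```

{"fn": "play_rows", "kwargs": {"moves": [[0,0,0,0,0],[0,0,0,0,0],[0,0,0,0,0],[0,0,0,0,0],[0,0,0,0,0],[0,0,0,0,0],[0,0,0,0,0],[0,0,0,0,0],[0,0,0,0,0],[0,0,0,0,0]]}}

```text
time: 16.1
tcp_pos: [554.7, -217.1, 51.3]
orientation: [[-0.976, 0.216, -0.007], [0.216, 0.976, 0.001], [0.007, -0.0, -1.0]]
contact_force: [-12.8, 2.8, 12.7]
grip_width: 11.0
finger_force: 61.9
```

{"fn": "play_rows", "kwargs": {"moves": [[0,0,0,0,0],[0,0,0,0,0],[0,0,0,0,0],[0,0,0,0,0],[0,0,0,0,0],[0,0,0,0,0]]}}

```text
time: 16.85
tcp_pos: [554.7, -217.1, 51.3]
orientation: [[-0.976, 0.216, -0.007], [0.216, 0.976, 0.001], [0.007, -0.0, -1.0]]
contact_force: [-12.4, 2.3, 11.4]
grip_width: 10.8
finger_force: 61.9
```

```bash
python3 disp.py; python3 snap.py w5
python3 - <<'E'
import cv2
cv2.imwrite("pics/crop5.png",cv2.imread("pics/w5.png"))
E
```

```text
far edge rest/now [np.float64(13.399999999999931), np.float64(23.399999999999896)] moved 9.999999999999964
far edge rest/now [np.float64(13.499999999999929), np.float64(22.799999999999898)] moved 9.299999999999969
far edge rest/now [np.float64(13.899999999999928), np.float64(23.699999999999896)] moved 9.799999999999969
16.9 [ 554.72868915 -217.11716542   51.26610117] [-11.78308665   1.08410253  11.11716905] push 11.822243318188448
16.9 [ 554.72868915 -217.11716542   51.26610117] [[-9.76455743e-01  2.15593053e-01 -7.33600085e-03]
 [ 2.15589028e-01  9.76483263e-01  1.34448358e-03]
 [ 7.45334337e-03 -2.68732577e-04 -9.99972187e-01]] [-11.78308665   1.08410253  11.11716905] [ 490.84161633 -203.28365644  175.5611691 ]
```

View pics/w5.png

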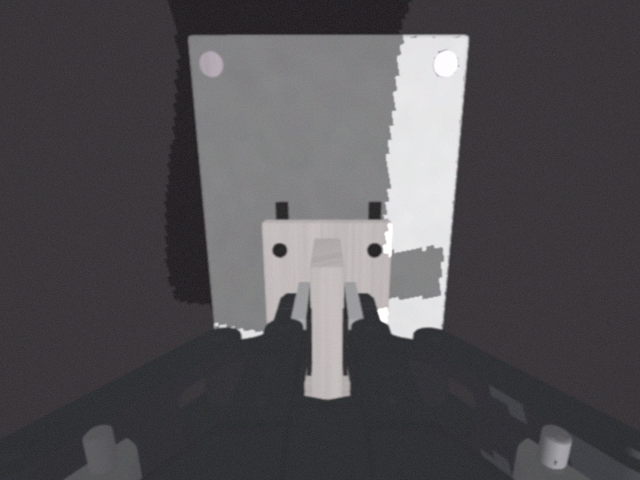

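The bracket's holes at (280,250) and (375,250) line up with the slots at (282,210) and (375,210), so it is centred and square. The stop held steady for over 4 s, so I hand in.

```bash
python3 -c "
from workcell import order;print(order.sign_off())"
```

```text
the job is handed in; nothing more can be done
None
```

The bracket sits square and centred on the jig plate, gripped and pressed against the stop, which is in about 9.7 mm (about 10 N) and held steady for over 4 s without bottoming; the arm tilts about 0.4° under load, so the bracket's tail may be up by as much as 0.5 mm.

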